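# Zero the dough sheeter's rollers and set the gap to one division

### The arm

A 6-joint arm with a two-finger parallel gripper is mounted at the origin on the work surface. World frame = base frame: x ahead of the robot, y to its left, z up, the work surface at z = 0. Lengths are in m, angles in rad, forces in N, time in s.
With the tool pointing down it reaches from about 0.35 to 0.775 m from the base axis. Payload 7.3 kg.
Tool frame: the origin (TCP) lies midway between the tips of the shut fingers; the grasp point (between the pads) lies 19 mm behind it; z points along the fingers, y is the direction in which the jaws open and shut (so a half turn about z gives the same grasp; the last joint's range is limited). The gripper opens to 92 mm and grips with 3 to 60 N. Pads are 19 mm wide; open, the fingers measure 130 mm over their backs; the gripper's body (75 mm by 190 mm) begins 47 mm behind the grasp point.
Start: joints at [-1.422, 0.342, 1.524, -0, 1.275, -0.146], TCP at [0.153, -0.502, 0.227] pointing down, gripper open.
Joint ranges: [-2.53, 2.53], [-0.77, 2.02], [0.04, 2.7], [-1, 4.14], [0.28, 2.66], [-3.11, 3.11]. Speed limits (rad/s): [2.57, 2.57, 3.14, 3.14, 3.14, 3.14].

### API

Orientations are given as [roll, pitch, yaw] about the fixed x, y, z axes, in that order (R = Rz(yaw) Ry(pitch) Rx(roll)).
In Python, from cell import status, eyes, job gives the robot as it stands.
- The arm moves only by the tool jog_arm, never from a script. Its argument "series" is a list of rows, each a list of 3 entries, a list of its own where there are three numbers: the gripper command: -1 is shut, 1 is fully open, values between are in proportion, then the shift along the tool's x, y, z in m, then the turn, a rotation vector about the tool's x, y, z in rad. In form: [[grip, [x, y, z], [ax, ay, az]], ...]. A call has 1 to 12 rows; each row is the pose to reach, as a shift and turn from the pose commanded when the call began, along the tool's axes at that moment; what a row does not reach only later rows make up. A row lasts 1/12 s, in which the tool goes at most 41.7 mm and 7.16 degrees, less where a joint would pass 70% of its speed; a pose out of reach is approached as far as the arm can. A call with a gripper value outside its range is refused whole. The fingers move at their own pace and stop on an object; "squeeze" is the grip in N (left out, the last holds). Time passes only in rows, so rows that repeat a pose let the fingers close. It gives the time, the measured TCP pose, the force and the opening at its end, in the units of the state.
- status.observe(): the state, without advancing time (a new reading comes with each control period).
- eyes.read_camera(name): name is "scene" or "top"; returns a dict with "img" (420x560x3 uint8, red, green, blue), "range_z" (420x560 float32, m along the optical axis (not along the pixel's ray), 0 where there is no reading), "camera_matrix" (3x3 intrinsics, pixels), "k1" (the pictures are not rectified: a ray, as slopes to the right and down, at radius r is drawn at 1 + k1 r^2 times it, then the intrinsics apply), "T" (4x4, takes a point from camera to world coordinates). Camera axes: x right, y down, z forward; pixel columns grow to the right and rows downward; lengths in m; the calibration is good to about 2 mm. A picture is of the moment at which its call begins.
- job.hand_in(): hands the job in, once; it reports no verdict.
The state is a dict: "time": time; "qpos": joint angles; "qvel": joint speeds; "joint_efforts": joint torques, N m; "tool_pos": TCP position; "tool_rot": TCP orientation; "contact_force": force on the tool from outside, world axes, zero at the start; "torque": the same for the moment, N m; "opening": finger opening in m.
Only numpy, scipy, OpenCV 4.12 (cv2) and the standard library are available. Lean on these libraries where they do the work, as an engineer would, in place of code of your own. Each camera call takes 0.05 s, during which the arm holds its last target.

### The job

The dough sheeter has been put back together after cleaning and its dial has slipped, so its zero cannot be trusted. Wind the crank clockwise (seen from above) until you feel the rollers just meet, without forcing them together, then wind it back four full turns so that the gap is open by one division of the dial, and swing the clamp lever with the red ball round to its stop to lock the setting, leaving the things around the machine where they are.

Things in the scene. Friction and masses are not known exactly. Their poses are not given: they have to be found in the camera images.
- sheeter: bench dough sheeter, fixed: base 300 x 440 mm, side frames 175 mm high, cream drive cover on its left (+y) 210 mm high. Two steel rollers, 80 mm thick, 236 mm long, lie side by side along y, axes 125 mm up. On its right a grey worm gearbox with a crank on top. Origin: centre of the base, on the table; x from its near side (towards the robot) to its far side, y to the left, z up
- crank_axis (a point): point on the crank's upright turning axis, at the height where the crank arm's top face ends and the grip begins (214 mm above the table); in the sheeter's frame at (0, -172, 214) mm
- grip_mid (a point): middle of the crank's upright black grip: a sleeve 22 mm thick, 58 mm long (214 to 272 mm above the table) that spins freely on its pin, 55 mm from the crank axis: it can be held from above and carried round in level circles without turning the hand. Hub and arm lie wholly below the grip
- crank: steel crank on the worm shaft; origin on its axis 192 mm up, x along its arm to the grip. Clockwise from above closes the rollers; a turn is 0.5 mm, four turns one division; stays where left. Free running takes 1 to 3 N at the grip. Once the rollers meet it stiffens by 20 N per rad and the worm rides up 0.75 mm per rad on its thrust springs; 15 N is forcing it. Starts 1 to 2 turns from touch
- roller_axis (a point): middle of the near roller's axis, the roller that moves; the far roller is fixed. In the sheeter's frame it lies at (-40, 0, 125) mm where the rollers just meet, and moves towards -x as the gap opens: -42 mm is one division (2 mm) open. Measured far too coarsely to find the touch by
- ring: cream dial ring on the gearbox's right face, 90 mm across, 22 mm wide, axis along the sheeter's y: long ticks every 30 degrees (one division), one of them red, short ones every 6. A red pointer stands over its top. Four crank turns turn it 30 degrees; opening carries its top away from the robot. It slipped on its shaft: its zero is false, differences are true. Origin: centre of its inner face
- lever_ball (a point): centre of the red ball, 27 mm across, at the end of the clamp lever; 245 mm above the table, 65 mm from the lever's pivot. A 10 mm bar joins it to the pivot, its middle 239 to 244 mm up; the rollers' tops lie 165 mm up
- lever_pivot (a point): point on the clamp lever's upright pivot axis at the height of the ball; in the sheeter's frame at (-95, -127, 245) mm
- lever (a joint): clamp lever, rad: at 0 it is slack and points 75 degrees from the sheeter's +x towards +y; it grows counter-clockwise seen from above, the ball swinging towards the robot's side, to its stop at 1.0, where the setting is clamped. Takes about 3 to 4 N at the ball and stays where it is left. It starts slack, between 0 and 0.2
- mixing_bowl: bystander: stainless mixing bowl, 150 mm across the rim, 70 mm high, standing on the table right of the sheeter; origin at the centre of its underside
- flour_jar: bystander: clear jar with a white lid, 68 mm across, 100 mm high, on the table at the right of the gearbox; origin at the centre of its underside
- scraper: bystander: dough scraper, 75 by 142 mm, 23 mm thick at its wooden grip, lying flat on the table at the sheeter's near side; origin under its centre
- rolling_pin: bystander: wooden rolling pin, 48 mm thick, 400 mm long with handles, lying behind the sheeter; origin under its middle
- green_bowl: bystander: small green plastic bowl, 124 mm across, 50 mm high, on the table right of the sheeter; origin at the centre of its underside
- roller_guard: bystander: the sheeter's steel bar guard, 128 by 236 mm, 8 mm thick, taken off and lying flat left of the sheeter; origin under its centre

How it is judged:
By the outcome, as a careful person would: the job done as asked, in the order asked, and still so for the second after the job is handed in, with the robot touching nothing.
It also fails if it takes over 72 s, if anything falls off the work surface, if the arm or the gripper's body presses on something with over 40 N, if the wrist force passes 120 N, or if a joint passes its speed limit or range.

## Working session

There is one attempt and no reset: what is moved stays moved. The work goes in short steps, Python scripts to look and compute and a tool call to move; the robot and the scene stay as the last step left them, time stands still between calls to the robot, and variables do not carry over. Pictures are saved under pics/ and viewed, and the job is handed in when it is done.

Besides the shell and the picture viewer there is one more tool, called as name([rows], argument=value, ...), one row to a line, values as JSON. jog_arm: Moves the arm, as the interface text tells. Its arguments: {"type":"object","properties":{"series":{"type":"array","items":{"type":"array"}},"squeeze":{"type":"number"}},"required":["series"]}

```bash
ls; mkdir -p pics; python3 - <<'E'
from cell import status, eyes
import cv2
print(status.observe())
for n in ("scene","top"):
    d=eyes.read_camera(n); cv2.imwrite(f"pics/{n}0.png",d["img"][:,:,::-1]); print(n,d["camera_matrix"],d["k1"],d["T"])
    import numpy as np; np.savez(f"{n}0.npz",**d)
E
```

```text
pics
{'time': 0.0, 'qpos': array([-1.42200947e+00,  3.42725748e-01,  1.52498678e+00, -1.06919278e-05,
        1.27538485e+00, -1.45989618e-01]), 'qvel': array([-1.41509423e-03, -7.80452128e-04, -2.26835887e-05, -1.14930214e-03,
        1.90674270e-03,  1.65332226e-03]), 'joint_efforts': array([ 1.41525859e-03, -4.31232297e+01, -2.44225538e+01,  7.18342862e-02,
        5.59650629e-02, -1.44923843e-04]), 'tool_pos': array([ 0.15249114, -0.50195878,  0.22605394]), 'tool_rot': array([-3.14010245e+00, -2.08778534e-04,  2.94779436e-01]), 'contact_force': array([-0.018745  ,  0.44372052, -0.37634251]), 'torque': array([ 0.01465673, -0.00122158, -0.01084635]), 'opening': 0.09185132104280903}
scene [[491.65455802   0.         278.49077729]
 [  0.         491.65455802 205.4982599 ]
 [  0.           0.           1.        ]] -0.14696836291677365 [[ 0.25233203  0.70865672 -0.65888861  1.45245481]
 [ 0.9674257  -0.17040199  0.18721825 -0.15625612]
 [ 0.02039754 -0.68466694 -0.7285706   1.15267478]
 [ 0.          0.          0.          1.        ]]
top [[484.66942269   0.         286.50968964]
 [  0.         484.66942269 216.6852571 ]
 [  0.           0.           1.        ]] -0.0976379716171482 [[ 0.0062354  -0.99460282  0.10356811  0.42384301]
 [-0.99980417 -0.00814602 -0.01803527  0.10475022]
 [ 0.0187816  -0.10343538 -0.99445884  1.52537008]
 [ 0.          0.          0.          1.        ]]
```

View pics/scene0.png

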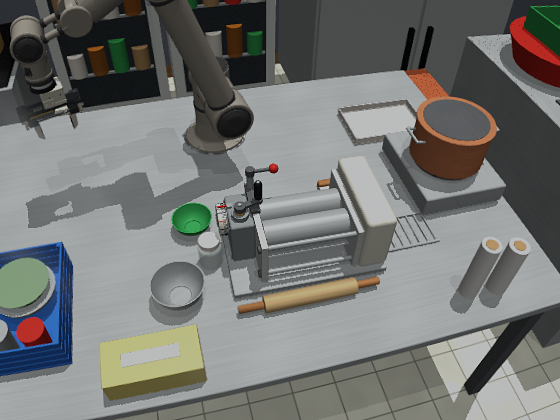

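View pics/top0.png

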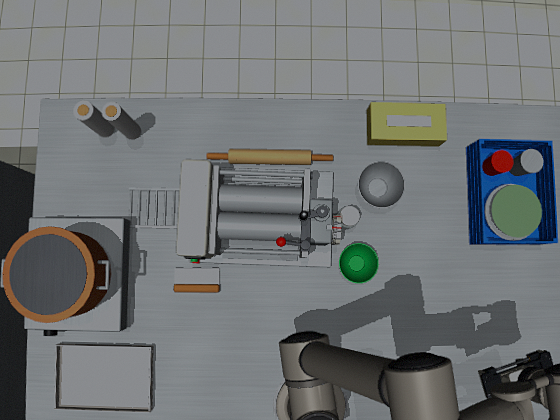

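The scene view (from the far side) shows the crank grip at about (257,189), the hub at (239,208) and the red ball at (273,169). In the top view the grip is at (304,215), the hub at (323,212), the ball at (281,241) and the lever pivot at about (305,241).

```bash
cat > h.py <<'E'
import numpy as np, cv2
from scipy.optimize import brentq
def ray(d,u,v):
    K=d["camera_matrix"];k=float(d["k1"])
    xd=(u-K[0,2])/K[0,0]; yd=(v-K[1,2])/K[1,1]; rd=np.hypot(xd,yd)
    r=rd
    for _ in range(50): r=rd/(1+k*r*r)
    s=1 if rd==0 else r/rd
    return np.array([xd*s,yd*s,1])
def atdepth(d,u,v,z=None):
    if z is None: z=d["range_z"][int(round(v)),int(round(u))]
    T=d["T"]; return T[:3,:3]@(ray(d,u,v)*z)+T[:3,3]
def atz(d,u,v,h):
    T=d["T"]; w=T[:3,:3]@ray(d,u,v); return T[:3,3]+w*(h-T[2,3])/w[2]
def proj(d,p):
    T=d["T"];c=T[:3,:3].T@(np.asarray(p,float)-T[:3,3]);x,y=c[:2]/c[2];f=1+float(d["k1"])*(x*x+y*y)
    K=d["camera_matrix"];return K[0,0]*x*f+K[0,2],K[1,1]*y*f+K[1,2]
def cloud(d):
    H,W=d["range_z"].shape; P=np.zeros((H,W,3))
    for v in range(H):
        for u in range(W): P[v,u]=atdepth(d,u,v)
    return P
E
python3 - <<'E'
from h import *
T=dict(np.load("top0.npz")); S=dict(np.load("scene0.npz"))
for n,d in (("top",T),("scene",S)):
    im=d["img"].astype(int); 
    red=(im[...,0]>140)&(im[...,1]<60)&(im[...,2]<60)
    nn,l,st,c=cv2.connectedComponentsWithStats(red.astype(np.uint8))
    for i in range(1,nn):
        if st[i,4]>8: print(n,"red",c[i],st[i,4],atdepth(d,*c[i]),atz(d,*c[i],.245))
    x0,y0,x1,y1=(270,150,370,280) if n=="top" else (195,140,300,260)
    cv2.imwrite(f"pics/{n}_crop.png",cv2.resize(d["img"][y0:y1,x0:x1,::-1],None,fx=5 if n=="scene" else 4.5,fy=5 if n=="scene" else 4.5,interpolation=cv2.INTER_CUBIC))
# base height, features in top
for nm,u,v in (("grip",304,215),("hub",323,212),("piv",306,240),("cover corners",180,161),("",218,161),("",178,258),("base far right",333,172),("base near right",331,266)):
    print(nm,atdepth(T,u,v))
E
```

```text
top red [501.89811321 160.76226415] 265 [ 0.75396153 -0.59059282  0.08830086] [ 0.71796515 -0.51477207  0.245     ]
top red [336. 227.] 9 [ 0.53626911 -0.05831665  0.17821631] [ 0.53069571 -0.05023278  0.245     ]
top red [280.3030303  241.54545455] 33 [0.49055573 0.09756967 0.25362736] [0.4910083  0.09752096 0.245     ]
scene red [530.05291723  41.35006784] 737 [-0.07039364  1.37113609  0.22023035] [-0.02994038  1.33056213  0.245     ]
scene red [273.15789474 166.47368421] 38 [0.50131634 0.09579768 0.25921215] [0.48618675 0.09980706 0.245     ]
scene red [ 29.83365571 329.60541586] 517 [ 0.75511982 -0.58799142  0.08980686] [ 0.8569402  -0.52495221  0.245     ]
grip [0.55939856 0.03638395 0.2697869 ]
hub [ 0.57395456 -0.01843855  0.21514822]
piv [0.49560245 0.02953759 0.24463051]
cover corners [ 7.59656670e-01  4.20156116e-01 -3.71287391e-04]
 [ 0.76192941  0.29872457 -0.0072356 ]
 [ 0.44943973  0.4173766  -0.00086691]
base far right [ 0.72906303 -0.07174357 -0.0053533 ]
base near right [ 0.42803452 -0.06384793 -0.0010919 ]
```

View pics/top_crop.png

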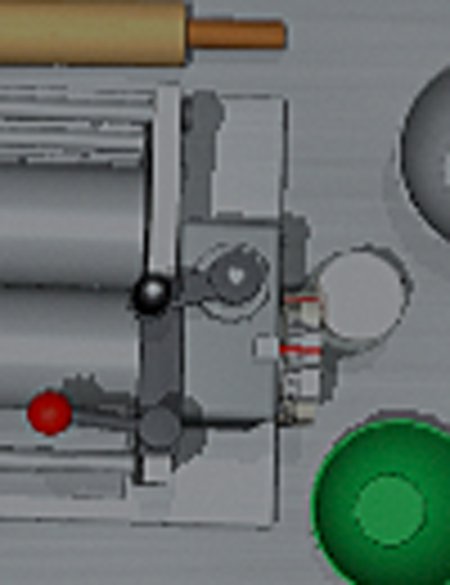

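View pics/scene_crop.png

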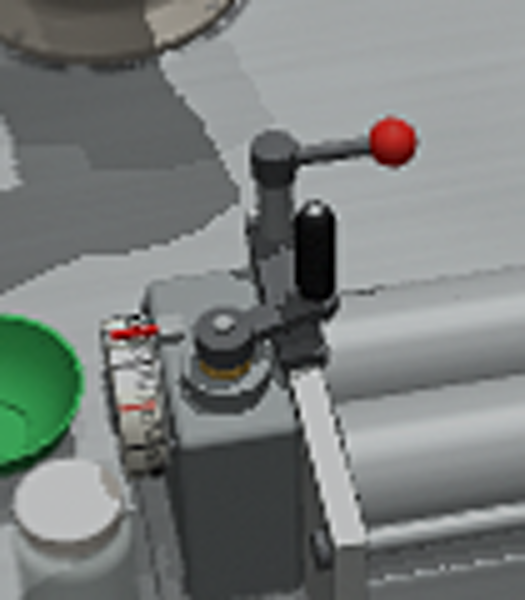

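```bash
python3 - <<'E'
from h import *
from scipy.optimize import least_squares
T=dict(np.load("top0.npz")); S=dict(np.load("scene0.npz"))
def model(p):
    x,y,th,a,l=p[:5]; c,s=np.cos(th),np.sin(th)
    W=lambda q:(x+c*q[0]-s*q[1],y+s*q[0]+c*q[1],q[2])
    g=(.055*np.cos(a),-.172+.055*np.sin(a),.271)
    L=np.radians(75)+l
    b=(-.095+.065*np.cos(L),-.127+.065*np.sin(L),.245)
    return W((0,-.172,.218)),W(g),W((-.095,-.127,.253)),W(b),W((.15,-.22,.012)),W((-.15,-.22,.012))
obs=[(T,0,322.2,210.7),(T,1,303.8,215.1),(T,2,306,244.9),(T,3,281,241.7),(T,4,333.6,171.8),(T,5,331.1,266.7),
(S,0,239.4,204.6),(S,1,258.2,181.6),(S,2,249.6,168),(S,3,273.4,168.3)]
def f(p):
    M=model(p);r=[]
    for d,i,u,v in obs:
        o=p[5:7] if d is T else p[7:9]
        pu,pv=proj(d,M[i]); r+=[pu-u-o[0],pv-v-o[1]]
    return np.array(r+list(p[5:9]/1.))
s=least_squares(f,[.578,.152,-.026,2,.1,0,0,0,0],loss="soft_l1")
print(s.x.round(4)); print(f(s.x).round(1)); 
for n,m in zip(("hub","grip","piv","ball"),model(s.x)): print(n,np.round(m,4))
E
```

```text
[ 0.582   0.1573 -0.0255  1.914   0.1685 -0.7498 -0.2595 -0.5403 -0.3077]
[ 0.2  0.1  0.5 -0.3 -0.3 -0.3  0.1 -0.1 -0.9  0.2 -0.5  0.1  0.3 -0.4
 -0.7  0.3 -0.1 -0.1 -0.1 -0.1 -0.7 -0.3 -0.5 -0.3]
hub [ 0.5776 -0.0146  0.218 ]
grip [0.5604 0.0376 0.271 ]
piv [0.4838 0.0328 0.253 ]
ball [0.4915 0.0973 0.245 ]
```

jog_arm([
  [1,[0,0,-0.04],[0,0,0.1]],
  [1,[0,0,-0.08],[0,0,0.2]],
  [1,[0,0,-0.12],[0,0,0.295]],
  [1,[0.03,-0.022,-0.12],[0,0,0.295]],
  [1,[0.06,-0.044,-0.12],[0,0,0.295]],
  [1,[0.09,-0.066,-0.12],[0,0,0.295]],
  [1,[0.12,-0.088,-0.12],[0,0,0.295]],
  [1,[0.15,-0.11,-0.12],[0,0,0.295]],
  [1,[0.18,-0.132,-0.12],[0,0,0.295]],
  [1,[0.21,-0.154,-0.12],[0,0,0.295]],
  [1,[0.24,-0.176,-0.12],[0,0,0.295]],
  [1,[0.27,-0.198,-0.12],[0,0,0.295]],
])

```text
time: 1.1
tool_pos: [0.3539, -0.2327, 0.3466]
tool_rot: [-3.141, 0.0, -0.001]
contact_force: [1.2, -0.7, -0.4]
opening: 0.0919
```

jog_arm([
  [1,[0.023,-0.03,0],[0,0,0]],
  [1,[0.046,-0.06,0],[0,0,0]],
  [1,[0.069,-0.09,0],[0,0,0]],
  [1,[0.092,-0.12,0],[0,0,0]],
  [1,[0.115,-0.15,0],[0,0,0]],
  [1,[0.138,-0.18,0],[0,0,0]],
  [1,[0.161,-0.21,0],[0,0,0]],
  [1,[0.184,-0.24,0],[0,0,0]],
  [0.2,[0.206,-0.27,0],[0,0,0]],
  [0.2,[0.206,-0.27,0],[0,0,0]],
  [0.2,[0.206,-0.27,0],[0,0,0]],
], squeeze=15)

```text
time: 2.02
tool_pos: [0.5598, 0.0371, 0.3453]
tool_rot: [-3.142, 0.002, 0.003]
contact_force: [-0.7, -0.0, 0.7]
opening: 0.0765
```

```bash
python3 - <<'E'
from h import *
from cell import status,eyes
s=status.observe(); print(s["opening"],s["tool_pos"],s["qpos"])
im=[]
for n,(x0,y0,x1,y1) in (("top",(250,150,370,280)),("scene",(195,100,315,230))):
    d=eyes.read_camera(n); im.append(cv2.resize(d["img"][y0:y1,x0:x1,::-1],None,fx=3.3,fy=3.3,interpolation=cv2.INTER_CUBIC))
cv2.imwrite("pics/a1.png",np.hstack(im))
E
```

```text
0.07648008623980791 [0.55979202 0.0371429  0.34534684] [-7.02619086e-02  3.54361525e-01  1.18414829e+00 -1.54262620e-04
  1.60543181e+00  1.49754198e+00]
```

View pics/a1.png

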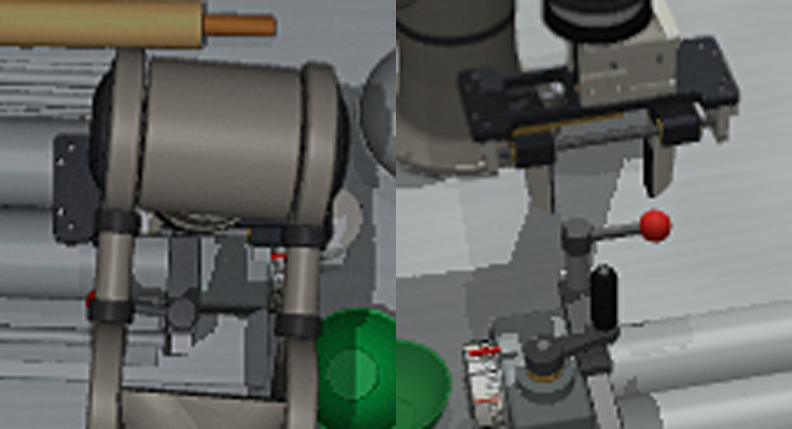

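The scene view shows the open fingers straddling the grip, which stands at about (603,295) in the crop. Nothing is in the way, so I'll go down and close.

jog_arm([
  [0.2,[0,0,0.03],[0,0,0]],
  [0.2,[0,0,0.06],[0,0,0]],
  [0.2,[0,0,0.09],[0,0,0]],
  [0.2,[0,0,0.113],[0,0,0]],
  [-0.3,[0,0,0.113],[0,0,0]],
  [-0.5,[0,0,0.113],[0,0,0]],
  [-1,[0,0,0.113],[0,0,0]],
  [-1,[0,0,0.113],[0,0,0]],
  [-1,[0,0,0.113],[0,0,0]],
  [-1,[0,0,0.113],[0,0,0]],
  [-1,[0,0,0.113],[0,0,0]],
], squeeze=15)

```text
time: 3.03
tool_pos: [0.56, 0.0363, 0.2352]
tool_rot: [-3.14, -0.003, 0.0]
contact_force: [0.5, 4.5, 6.2]
opening: 0.0216
```

jog_arm([
  [-1,[0,0,0],[0,0,0]],
  [-1,[0,0,0],[0,0,0]],
  [-1,[0,0,0],[0,0,0]],
])

```text
time: 3.28
tool_pos: [0.56, 0.0364, 0.2351]
tool_rot: [-3.141, -0.003, 0.0]
contact_force: [-1.2, 4.6, 6.6]
opening: 0.0215
```

```bash
python3 - <<'E'
from h import *
from cell import status,eyes
s=status.observe(); print({k:np.round(v,4) for k,v in s.items()})
im=[]
for n,(x0,y0,x1,y1) in (("scene",(195,100,315,230)),):
    d=eyes.read_camera(n); im.append(cv2.resize(d["img"][y0:y1,x0:x1,::-1],None,fx=4.5,fy=4.5,interpolation=cv2.INTER_CUBIC))
cv2.imwrite("pics/a2.png",np.hstack(im))
E
```

```text
{'time': np.float64(3.2833), 'qpos': array([-7.2300e-02,  4.0090e-01,  1.4110e+00,  1.2000e-03,  1.3271e+00,
        1.4977e+00]), 'qvel': array([ 0.0016,  0.0003,  0.0009,  0.0004,  0.0001, -0.0001]), 'joint_efforts': array([-2.74190e+00, -4.32370e+01, -2.32407e+01, -1.32280e+00,
       -3.44900e-01, -1.00000e-04]), 'tool_pos': array([0.56  , 0.0364, 0.2351]), 'tool_rot': array([-3.1406e+00, -2.7000e-03,  4.0000e-04]), 'contact_force': array([-1.1953,  4.5573,  6.6342]), 'torque': array([ 0.7389,  0.0477, -0.0194]), 'opening': np.float64(0.0215)}
```

View pics/a2.png

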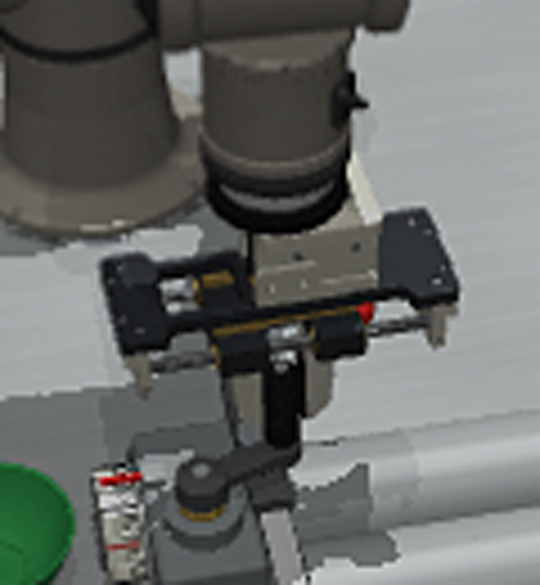

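The fingers hold the grip (opening 21.5 mm). Next I'll work out the circle offsets.

```bash
cat > circ.py <<'E'
import numpy as np,sys
def rows(th0,step,n,off=(0,0,0),r=55):
    t0=np.radians(th0);o=[]
    for i in range(1,n+1):
        t=np.radians(th0+step*i)
        o.append([round(float(r*(np.cos(t)-np.cos(t0))+off[0])/1000,4),round(float(-(r*(np.sin(t)-np.sin(t0))+off[1]))/1000,4),round(-off[2]/1000,4)])
    return o
if __name__=="__main__":
    a=[float(x) for x in sys.argv[1:]]
    for r in rows(a[0],a[1],int(a[2]),a[3:6] if len(a)>5 else (0,0,0)): print(r)
E
python3 circ.py 108 -15 12 0 0.7 1
```

```text
[0.0141, -0.0033, -0.001]
[0.0284, -0.0022, -0.001]
[0.042, 0.0026, -0.001]
[0.0538, 0.0107, -0.001]
[0.0631, 0.0217, -0.001]
[0.0693, 0.0346, -0.001]
[0.0719, 0.0487, -0.001]
[0.0708, 0.063, -0.001]
[0.066, 0.0766, -0.001]
[0.0579, 0.0884, -0.001]
[0.047, 0.0977, -0.001]
[0.034, 0.1039, -0.001]
```

jog_arm([
  [-1,[0.0141,-0.0033,-0.001],[0,0,0]],
  [-1,[0.0284,-0.0022,-0.001],[0,0,0]],
  [-1,[0.042,0.0026,-0.001],[0,0,0]],
  [-1,[0.0538,0.0107,-0.001],[0,0,0]],
  [-1,[0.0631,0.0217,-0.001],[0,0,0]],
  [-1,[0.0693,0.0346,-0.001],[0,0,0]],
])

```text
time: 3.83
tool_pos: [0.6302, 0.0015, 0.2354]
tool_rot: [-3.141, -0.003, 0.001]
contact_force: [0.9, 2.9, 4.1]
opening: 0.0219
```

```bash
python3 circ.py 18 -15 12 0 0 0.7
```

```text
[0.0026, 0.0141, -0.0007]
[0.0015, 0.0284, -0.0007]
[-0.0033, 0.042, -0.0007]
[-0.0114, 0.0538, -0.0007]
[-0.0224, 0.0631, -0.0007]
[-0.0353, 0.0693, -0.0007]
[-0.0494, 0.0719, -0.0007]
[-0.0637, 0.0708, -0.0007]
[-0.0773, 0.066, -0.0007]
[-0.0891, 0.0579, -0.0007]
[-0.0984, 0.047, -0.0007]
[-0.1046, 0.034, -0.0007]
```

jog_arm([
  [-1,[0.0026,0.0141,-0.0007],[0,0,0]],
  [-1,[0.0015,0.0284,-0.0007],[0,0,0]],
  [-1,[-0.0033,0.042,-0.0007],[0,0,0]],
  [-1,[-0.0114,0.0538,-0.0007],[0,0,0]],
  [-1,[-0.0224,0.0631,-0.0007],[0,0,0]],
  [-1,[-0.0353,0.0693,-0.0007],[0,0,0]],
])

```text
time: 4.33
tool_pos: [0.5917, -0.0696, 0.2351]
tool_rot: [-3.141, 0.001, -0.001]
contact_force: [0.7, 6.8, 0.6]
opening: 0.0215
```

```bash
python3 - <<'E'
import numpy as np
P=np.array([(.560,.0364),(.6302,.0015),(.5917,-.0696)])
A=np.c_[2*P,np.ones(3)];s=np.linalg.solve(A,(P**2).sum(1));c=s[:2];print(c,np.sqrt(s[2]+c@c), np.degrees(np.arctan2(P[:,1]-c[1],P[:,0]-c[0])))
E
python3 circ.py -72 -15 12 0 0.8 0
```

```text
[ 0.57770157 -0.01604628] 0.055353025264356856 [108.65046805  18.48090446 -75.35118444]
[-0.0141, 0.0018, -0.0]
[-0.0284, 0.0007, -0.0]
[-0.042, -0.0041, -0.0]
[-0.0538, -0.0122, -0.0]
[-0.0631, -0.0232, -0.0]
[-0.0693, -0.0361, -0.0]
[-0.0719, -0.0502, -0.0]
[-0.0708, -0.0645, -0.0]
[-0.066, -0.0781, -0.0]
[-0.0579, -0.0899, -0.0]
[-0.047, -0.0992, -0.0]
[-0.034, -0.1054, -0.0]
```

jog_arm([
  [-1,[-0.0141,0.0018,0],[0,0,0]],
  [-1,[-0.0284,0.0007,0],[0,0,0]],
  [-1,[-0.042,-0.0041,0],[0,0,0]],
  [-1,[-0.0538,-0.0122,0],[0,0,0]],
  [-1,[-0.0631,-0.0232,0],[0,0,0]],
  [-1,[-0.0693,-0.0361,0],[0,0,0]],
  [-1,[-0.0719,-0.0502,0],[0,0,0]],
  [-1,[-0.0708,-0.0645,0],[0,0,0]],
  [-1,[-0.066,-0.0781,0],[0,0,0]],
])

```text
time: 5.08
tool_pos: [0.5261, 0.0081, 0.235]
tool_rot: [3.138, 0.001, -0.001]
contact_force: [5.5, -4.1, -4.2]
opening: 0.0217
```

```bash
python3 circ.py 153 -15 3 0.8 -0.3 -0.7;echo; python3 circ.py 108 -10 4 
```

```text
[0.0089, -0.0115, 0.0007]
[0.0199, -0.0209, 0.0007]
[0.0328, -0.027, 0.0007]

[0.0093, -0.0022, 0.0]
[0.0189, -0.0027, 0.0]
[0.0284, -0.0015, 0.0]
[0.0376, 0.0013, 0.0]
```

jog_arm([
  [-1,[0.0089,-0.0115,0.0007],[0,0,0]],
  [-1,[0.0199,-0.0209,0.0007],[0,0,0]],
  [-1,[0.0328,-0.027,0.0007],[0,0,0]],
])

```text
time: 5.33
tool_pos: [0.5587, 0.0368, 0.2351]
tool_rot: [3.141, 0.003, -0.0]
contact_force: [-2.1, -0.3, 4.3]
opening: 0.0217
```

```bash
python3 - <<'E'
from cell import status
s=status.observe();print(s['contact_force'],s['tool_pos'],s['qvel'])
E
```

```text
[-2.10986697 -0.2760805   4.34659606] [0.55867823 0.03679209 0.23507421] [ 0.14598877  0.30415747 -0.47528344 -0.00443063  0.16112212  0.14423757]
```

```bash
for t in 108 88 68 48 28 8 -12 -32 -52 -72 -92 -112 -132 -152 -172 -192 -212 -232; do echo $t $(python3 circ.py $t -10 2); done
```

```text
108 [0.0093, -0.0022, 0.0] [0.0189, -0.0027, 0.0]
88 [0.0095, 0.0012, 0.0] [0.0187, 0.004, 0.0]
68 [0.0085, 0.0044, 0.0] [0.0162, 0.0101, 0.0]
48 [0.0065, 0.007, 0.0] [0.0118, 0.0151, 0.0]
28 [0.0037, 0.0088, 0.0] [0.0059, 0.0182, 0.0]
8 [0.0005, 0.0096, 0.0] [-0.0007, 0.0191, 0.0]
-12 [-0.0028, 0.0092, 0.0] [-0.0072, 0.0177, 0.0]
-32 [-0.0058, 0.0077, 0.0] [-0.0128, 0.0142, 0.0]
-52 [-0.008, 0.0052, 0.0] [-0.0169, 0.009, 0.0]
-72 [-0.0093, 0.0022, 0.0] [-0.0189, 0.0027, 0.0]
-92 [-0.0095, -0.0012, 0.0] [-0.0187, -0.004, 0.0]
-112 [-0.0085, -0.0044, 0.0] [-0.0162, -0.0101, 0.0]
-132 [-0.0065, -0.007, 0.0] [-0.0118, -0.0151, 0.0]
-152 [-0.0037, -0.0088, 0.0] [-0.0059, -0.0182, 0.0]
-172 [-0.0005, -0.0096, 0.0] [0.0007, -0.0191, 0.0]
-192 [0.0028, -0.0092, 0.0] [0.0072, -0.0177, 0.0]
-212 [0.0058, -0.0077, 0.0] [0.0128, -0.0142, 0.0]
-232 [0.008, -0.0052, 0.0] [0.0169, -0.009, 0.0]
```

jog_arm([
  [-1,[0.0093,-0.0022,0],[0,0,0]],
  [-1,[0.0189,-0.0027,0],[0,0,0]],
])

```text
time: 5.5
tool_pos: [0.5782, 0.0398, 0.2352]
tool_rot: [-3.141, 0.002, 0.0]
contact_force: [-3.2, 2.1, 5.9]
opening: 0.0214
```

jog_arm([
  [-1,[0.0095,0.0012,0],[0,0,0]],
  [-1,[0.0187,0.004,0],[0,0,0]],
])

```text
time: 5.67
tool_pos: [0.5972, 0.0359, 0.2353]
tool_rot: [-3.141, 0.001, 0.0]
contact_force: [-0.9, 3.1, 6.1]
opening: 0.0213
```

jog_arm([
  [-1,[0.0085,0.0044,0],[0,0,0]],
  [-1,[0.0162,0.0101,0],[0,0,0]],
])

```text
time: 5.83
tool_pos: [0.6138, 0.0257, 0.2354]
tool_rot: [-3.14, 0.0, 0.0]
contact_force: [-0.2, 3.3, 5.4]
opening: 0.0215
```

jog_arm([
  [-1,[0.0065,0.007,0],[0,0,0]],
  [-1,[0.0118,0.0151,0],[0,0,0]],
])

```text
time: 6.0
tool_pos: [0.6259, 0.0104, 0.2355]
tool_rot: [-3.14, -0.001, 0.0]
contact_force: [1.2, 3.5, 3.3]
opening: 0.022
```

jog_arm([
  [-1,[0.0037,0.0088,0],[0,0,0]],
  [-1,[0.0059,0.0182,0],[0,0,0]],
])

```text
time: 6.17
tool_pos: [0.6319, -0.0078, 0.2355]
tool_rot: [-3.14, -0.001, 0.0]
contact_force: [1.3, 5.7, 5.3]
opening: 0.0212
```

jog_arm([
  [-1,[0.0005,0.0096,0],[0,0,0]],
])

```text
time: 6.25
tool_pos: [0.6325, -0.0167, 0.2355]
tool_rot: [-3.138, -0.002, 0.0]
contact_force: [2.3, 8.1, 5.6]
opening: 0.0216
```

jog_arm([
  [-1,[0.0002,0.0045,0],[0,0,0]],
])

```text
time: 6.33
tool_pos: [0.6325, -0.0213, 0.2355]
tool_rot: [-3.138, -0.001, -0.0]
contact_force: [1.9, 9.2, 4.8]
opening: 0.022
```

jog_arm([
  [-1,[0,0,0],[0,0,0]],
])

```text
time: 6.42
tool_pos: [0.6324, -0.0211, 0.2355]
tool_rot: [-3.137, -0.001, -0.001]
contact_force: [2.4, 9.6, 5.5]
opening: 0.0216
```

```bash
for t in -6.7 3.3 13.3 23.3 ; do echo $t $(python3 circ.py $t 5 2); done; for t in 33.3; do python3 circ.py $t -5 8;done
```

```text
-6.7 [0.0004, -0.0048, 0.0] [0.0003, -0.0096, 0.0]
3.3 [-0.0005, -0.0048, 0.0] [-0.0014, -0.0095, 0.0]
13.3 [-0.0013, -0.0046, 0.0] [-0.003, -0.0091, 0.0]
23.3 [-0.0021, -0.0043, 0.0] [-0.0045, -0.0084, 0.0]
[0.0025, 0.0041, 0.0]
[0.0045, 0.0084, 0.0]
[0.0062, 0.0129, 0.0]
[0.0076, 0.0175, 0.0]
[0.0085, 0.0223, 0.0]
[0.0089, 0.027, 0.0]
[0.009, 0.0318, 0.0]
[0.0087, 0.0366, 0.0]
```

jog_arm([
  [-1,[0.0004,-0.0048,0],[0,0,0]],
  [-1,[0.0003,-0.0096,0],[0,0,0]],
])

```text
time: 6.58
tool_pos: [0.6324, -0.0112, 0.2355]
tool_rot: [-3.138, -0.001, -0.0]
contact_force: [1.1, 5.9, 5.6]
opening: 0.0215
```

jog_arm([
  [-1,[-0.0005,-0.0048,0],[0,0,0]],
  [-1,[-0.0014,-0.0095,0],[0,0,0]],
])

```text
time: 6.75
tool_pos: [0.6309, -0.0023, 0.2354]
tool_rot: [-3.14, -0.0, 0.0]
contact_force: [0.8, 3.5, 4.7]
opening: 0.0215
```

jog_arm([
  [-1,[-0.0013,-0.0046,0],[0,0,0]],
  [-1,[-0.003,-0.0091,0],[0,0,0]],
])

```text
time: 6.92
tool_pos: [0.6282, 0.0059, 0.2352]
tool_rot: [3.141, -0.001, -0.0]
contact_force: [1.5, 1.0, 4.9]
opening: 0.0219
```

jog_arm([
  [-1,[-0.0021,-0.0043,0],[0,0,0]],
  [-1,[-0.0045,-0.0084,0],[0,0,0]],
])

```text
time: 7.08
tool_pos: [0.624, 0.0137, 0.2352]
tool_rot: [3.14, -0.002, -0.001]
contact_force: [3.3, -0.8, 4.2]
opening: 0.0214
```

jog_arm([
  [-1,[0,0,0],[0,0,0]],
  [-1,[0,0,0],[0,0,0]],
])

```text
time: 7.25
tool_pos: [0.6239, 0.014, 0.2351]
tool_rot: [3.141, -0.001, -0.0]
contact_force: [2.6, 0.6, 5.3]
opening: 0.0213
```

jog_arm([
  [-1,[0.0025,0.0041,0],[0,0,0]],
  [-1,[0.0025,0.0041,0],[0,0,0]],
])

```text
time: 7.42
tool_pos: [0.6266, 0.0096, 0.235]
tool_rot: [3.141, -0.001, -0.001]
contact_force: [1.4, 0.7, 6.5]
opening: 0.0219
```

jog_arm([
  [-1,[0.002,0.0043,0],[0,0,0]],
  [-1,[0.002,0.0043,0],[0,0,0]],
])

```text
time: 7.58
tool_pos: [0.6285, 0.0056, 0.235]
tool_rot: [-3.141, -0.0, -0.001]
contact_force: [1.2, 1.8, 6.9]
opening: 0.0218
```

jog_arm([
  [-1,[0.0017,0.0045,0],[0,0,0]],
  [-1,[0.0017,0.0045,0],[0,0,0]],
])

```text
time: 7.75
tool_pos: [0.6302, 0.0013, 0.235]
tool_rot: [-3.141, -0.0, -0.001]
contact_force: [1.4, 2.4, 7.3]
opening: 0.0215
```

jog_arm([
  [-1,[0.0014,0.0046,0],[0,0,0]],
  [-1,[0.0014,0.0046,0],[0,0,0]],
])

```text
time: 7.92
tool_pos: [0.6315, -0.003, 0.235]
tool_rot: [-3.14, -0.0, -0.001]
contact_force: [1.7, 3.9, 6.2]
opening: 0.0217
```

jog_arm([
  [-1,[0.0009,0.0048,0],[0,0,0]],
  [-1,[0.0009,0.0048,0],[0,0,0]],
])

```text
time: 8.08
tool_pos: [0.6323, -0.0073, 0.235]
tool_rot: [-3.14, -0.0, -0.0]
contact_force: [1.0, 5.4, 6.4]
opening: 0.0215
```

jog_arm([
  [-1,[0.0004,0.0047,0],[0,0,0]],
  [-1,[0.0004,0.0047,0],[0,0,0]],
])

```text
time: 8.25
tool_pos: [0.6328, -0.0116, 0.235]
tool_rot: [-3.139, -0.0, -0.0]
contact_force: [1.6, 6.6, 6.7]
opening: 0.0217
```

```bash
python3 circ.py 4 15 12; echo; python3 circ.py 184 15 12; python3 - <<'E'
from h import *
from cell import eyes
d=eyes.read_camera("scene"); cv2.imwrite("pics/a3.png",cv2.resize(d["img"][140:260,185:305,::-1],None,fx=5,fy=5,interpolation=cv2.INTER_CUBIC))
E
```

```text
[-0.0029, -0.0141, 0.0]
[-0.0093, -0.0269, 0.0]
[-0.0188, -0.0377, 0.0]
[-0.0308, -0.0456, 0.0]
[-0.0444, -0.0502, 0.0]
[-0.0587, -0.051, 0.0]
[-0.0728, -0.0482, 0.0]
[-0.0856, -0.0418, 0.0]
[-0.0964, -0.0322, 0.0]
[-0.1043, -0.0203, 0.0]
[-0.1089, -0.0067, 0.0]
[-0.1097, 0.0077, 0.0]

[0.0029, 0.0141, 0.0]
[0.0093, 0.0269, 0.0]
[0.0188, 0.0377, 0.0]
[0.0308, 0.0456, 0.0]
[0.0444, 0.0502, 0.0]
[0.0587, 0.051, 0.0]
[0.0728, 0.0482, 0.0]
[0.0856, 0.0418, 0.0]
[0.0964, 0.0322, 0.0]
[0.1043, 0.0203, 0.0]
[0.1089, 0.0067, 0.0]
[0.1097, -0.0077, 0.0]
```

View pics/a3.png

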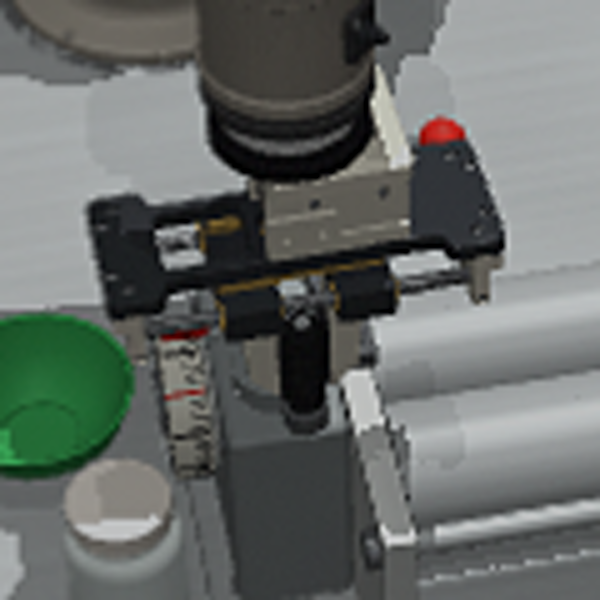

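```bash
python3 - <<'E'
from h import *
S=dict(np.load("scene0.npz"))
for n in (-10,-4,0,4,8,12,16): 
  t=np.radians(n); p=np.array([.5777+.055*np.cos(t),-.0152+.055*np.sin(t),.272]); u,v=proj(S,p); q=p.copy();q[2]=.214; u2,v2=proj(S,q)
  print(n,(np.array([u+.54-185,v+.3-140,u2+.54-185,v2+.3-140])*5).round())
E
```

```text
-10 [271. 327. 276. 405.]
-4 [283. 326. 287. 404.]
0 [291. 325. 294. 403.]
4 [298. 323. 302. 402.]
8 [306. 322. 309. 400.]
12 [313. 319. 316. 397.]
16 [320. 317. 323. 395.]
```

The grip top is at about (302,320) in the crop. That puts the crank at about 5°, in line with the hand, so I put the touch at about 18–20°. Next I'll wind back.

jog_arm([
  [-1,[-0.0029,-0.0141,0],[0,0,0]],
  [-1,[-0.0093,-0.0269,0],[0,0,0]],
  [-1,[-0.0188,-0.0377,0],[0,0,0]],
  [-1,[-0.0308,-0.0456,0],[0,0,0]],
  [-1,[-0.0444,-0.0502,0],[0,0,0]],
  [-1,[-0.0587,-0.051,0],[0,0,0]],
  [-1,[-0.0728,-0.0482,0],[0,0,0]],
  [-1,[-0.0856,-0.0418,0],[0,0,0]],
  [-1,[-0.0964,-0.0322,0],[0,0,0]],
  [-1,[-0.1043,-0.0203,0],[0,0,0]],
  [-1,[-0.1089,-0.0067,0],[0,0,0]],
  [-1,[-0.1097,0.0077,0],[0,0,0]],
])

```text
time: 9.3
tool_pos: [0.5217, -0.0204, 0.2347]
tool_rot: [-3.141, 0.001, 0.0]
contact_force: [1.1, 2.8, 2.4]
opening: 0.0217
```

jog_arm([
  [-1,[0.0029,0.0141,0],[0,0,0]],
  [-1,[0.0093,0.0269,0],[0,0,0]],
  [-1,[0.0188,0.0377,0],[0,0,0]],
  [-1,[0.0308,0.0456,0],[0,0,0]],
  [-1,[0.0444,0.0502,0],[0,0,0]],
  [-1,[0.0587,0.051,0],[0,0,0]],
  [-1,[0.0728,0.0482,0],[0,0,0]],
  [-1,[0.0856,0.0418,0],[0,0,0]],
  [-1,[0.0964,0.0322,0],[0,0,0]],
  [-1,[0.1043,0.0203,0],[0,0,0]],
  [-1,[0.1089,0.0067,0],[0,0,0]],
  [-1,[0.1097,-0.0077,0],[0,0,0]],
])

```text
time: 10.3
tool_pos: [0.6338, -0.0139, 0.2343]
tool_rot: [3.139, -0.0, -0.002]
contact_force: [0.4, -2.6, 3.7]
opening: 0.0215
```

jog_arm([
  [-1,[-0.0029,-0.0141,0],[0,0,0]],
  [-1,[-0.0093,-0.0269,0],[0,0,0]],
  [-1,[-0.0188,-0.0377,0],[0,0,0]],
  [-1,[-0.0308,-0.0456,0],[0,0,0]],
  [-1,[-0.0444,-0.0502,0],[0,0,0]],
  [-1,[-0.0587,-0.051,0],[0,0,0]],
  [-1,[-0.0728,-0.0482,0],[0,0,0]],
  [-1,[-0.0856,-0.0418,0],[0,0,0]],
  [-1,[-0.0964,-0.0322,0],[0,0,0]],
  [-1,[-0.1043,-0.0203,0],[0,0,0]],
  [-1,[-0.1089,-0.0067,0],[0,0,0]],
  [-1,[-0.1097,0.0077,0],[0,0,0]],
])

```text
time: 11.3
tool_pos: [0.5218, -0.0203, 0.2347]
tool_rot: [-3.141, 0.001, 0.0]
contact_force: [1.9, 3.4, 2.1]
opening: 0.0219
```

jog_arm([
  [-1,[0.0029,0.0141,0],[0,0,0]],
  [-1,[0.0093,0.0269,0],[0,0,0]],
  [-1,[0.0188,0.0377,0],[0,0,0]],
  [-1,[0.0308,0.0456,0],[0,0,0]],
  [-1,[0.0444,0.0502,0],[0,0,0]],
  [-1,[0.0587,0.051,0],[0,0,0]],
  [-1,[0.0728,0.0482,0],[0,0,0]],
  [-1,[0.0856,0.0418,0],[0,0,0]],
  [-1,[0.0964,0.0322,0],[0,0,0]],
  [-1,[0.1043,0.0203,0],[0,0,0]],
  [-1,[0.1089,0.0067,0],[0,0,0]],
  [-1,[0.1097,-0.0077,0],[0,0,0]],
])

```text
time: 12.3
tool_pos: [0.6336, -0.0128, 0.2344]
tool_rot: [3.14, -0.001, -0.001]
contact_force: [-0.1, -3.2, 2.5]
opening: 0.0216
```

jog_arm([
  [-1,[-0.0029,-0.0141,0],[0,0,0]],
  [-1,[-0.0093,-0.0269,0],[0,0,0]],
  [-1,[-0.0188,-0.0377,0],[0,0,0]],
  [-1,[-0.0308,-0.0456,0],[0,0,0]],
  [-1,[-0.0444,-0.0502,0],[0,0,0]],
  [-1,[-0.0587,-0.051,0],[0,0,0]],
  [-1,[-0.0728,-0.0482,0],[0,0,0]],
  [-1,[-0.0856,-0.0418,0],[0,0,0]],
  [-1,[-0.0964,-0.0322,0],[0,0,0]],
  [-1,[-0.1043,-0.0203,0],[0,0,0]],
  [-1,[-0.1089,-0.0067,0],[0,0,0]],
  [-1,[-0.1097,0.0077,0],[0,0,0]],
])

```text
time: 13.3
tool_pos: [0.5217, -0.0192, 0.2347]
tool_rot: [-3.14, 0.0, 0.001]
contact_force: [2.9, 3.4, -0.4]
opening: 0.0215
```

jog_arm([
  [-1,[0.0029,0.0141,0],[0,0,0]],
  [-1,[0.0093,0.0269,0],[0,0,0]],
  [-1,[0.0188,0.0377,0],[0,0,0]],
  [-1,[0.0308,0.0456,0],[0,0,0]],
  [-1,[0.0444,0.0502,0],[0,0,0]],
  [-1,[0.0587,0.051,0],[0,0,0]],
  [-1,[0.0728,0.0482,0],[0,0,0]],
  [-1,[0.0856,0.0418,0],[0,0,0]],
  [-1,[0.0964,0.0322,0],[0,0,0]],
  [-1,[0.1043,0.0203,0],[0,0,0]],
  [-1,[0.1089,0.0067,0],[0,0,0]],
  [-1,[0.1097,-0.0077,0],[0,0,0]],
])

```text
time: 14.3
tool_pos: [0.6333, -0.012, 0.2346]
tool_rot: [3.141, -0.0, -0.001]
contact_force: [-0.8, -2.4, 2.4]
opening: 0.0219
```

jog_arm([
  [-1,[-0.0029,-0.0141,0],[0,0,0]],
  [-1,[-0.0093,-0.0269,0],[0,0,0]],
  [-1,[-0.0188,-0.0377,0],[0,0,0]],
  [-1,[-0.0308,-0.0456,0],[0,0,0]],
  [-1,[-0.0444,-0.0502,0],[0,0,0]],
  [-1,[-0.0587,-0.051,0],[0,0,0]],
  [-1,[-0.0728,-0.0482,0],[0,0,0]],
  [-1,[-0.0856,-0.0418,0],[0,0,0]],
  [-1,[-0.0964,-0.0322,0],[0,0,0]],
  [-1,[-0.1043,-0.0203,0],[0,0,0]],
  [-1,[-0.1089,-0.0067,0],[0,0,0]],
  [-1,[-0.1097,0.0077,0],[0,0,0]],
])

```text
time: 15.3
tool_pos: [0.5217, -0.0191, 0.2349]
tool_rot: [-3.139, -0.0, 0.001]
contact_force: [3.3, 2.7, -0.2]
opening: 0.0217
```

jog_arm([
  [-1,[0.0029,0.0141,0],[0,0,0]],
  [-1,[0.0093,0.0269,0],[0,0,0]],
  [-1,[0.0188,0.0377,0],[0,0,0]],
  [-1,[0.0308,0.0456,0],[0,0,0]],
  [-1,[0.0444,0.0502,0],[0,0,0]],
  [-1,[0.0587,0.051,0],[0,0,0]],
  [-1,[0.0728,0.0482,0],[0,0,0]],
  [-1,[0.0856,0.0418,0],[0,0,0]],
  [-1,[0.0964,0.0322,0],[0,0,0]],
  [-1,[0.1043,0.0203,0],[0,0,0]],
  [-1,[0.1089,0.0067,0],[0,0,0]],
  [-1,[0.1097,-0.0077,0],[0,0,0]],
])

```text
time: 16.3
tool_pos: [0.6333, -0.012, 0.2347]
tool_rot: [3.141, -0.001, -0.001]
contact_force: [-1.0, -3.0, 3.3]
opening: 0.0217
```

jog_arm([
  [-1,[-0.0012,-0.0074,0],[0,0,0]],
  [-1,[-0.0032,-0.0148,0],[0,0,0]],
  [-1,[-0.0032,-0.0148,0],[0,0,0]],
  [-1,[-0.0032,-0.0148,0],[0,0,0]],
])

```text
time: 16.63
tool_pos: [0.6296, 0.003, 0.2351]
tool_rot: [-3.141, -0.001, 0.001]
contact_force: [3.0, 0.1, 3.0]
opening: 0.0217
```

```bash
python3 - <<'E'
from h import *
from cell import eyes
d=eyes.read_camera("scene"); cv2.imwrite("pics/a4.png",cv2.resize(d["img"][140:260,185:305,::-1],None,fx=5,fy=5,interpolation=cv2.INTER_CUBIC))
E
```

```text
(no output)
```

View pics/a4.png

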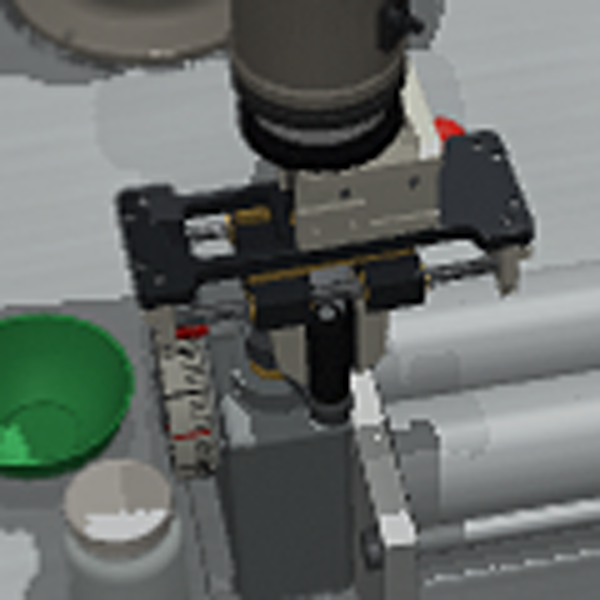

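The ring's red tick has moved from about (180,393) to (190,435), which is the opening direction, and the grip top is at (328,312), about 20°. Next I'll release and lift.

jog_arm([
  [0,[0,0,0],[0,0,0]],
  [0.2,[0,0,0],[0,0,0]],
  [0.2,[0,0,0],[0,0,0]],
  [0.2,[0,0,0],[0,0,0]],
  [0.2,[0,0,0],[0,0,0]],
  [0.2,[0,0,-0.03],[0,0,0]],
  [0.2,[0,0,-0.06],[0,0,0]],
  [0.2,[0,0,-0.09],[0,0,0]],
  [0.2,[0,0,-0.11],[0,0,0]],
  [0.2,[0,0,-0.11],[0,0,0]],
])

```text
time: 17.52
tool_pos: [0.6308, 0.0021, 0.3501]
tool_rot: [3.141, -0.009, -0.0]
contact_force: [0.7, -0.1, 1.1]
opening: 0.055
```

jog_arm([
  [-1,[-0.024,-0.024,0],[0,0,0]],
  [-1,[-0.048,-0.048,0],[0,0,0]],
  [-1,[-0.072,-0.072,0],[0,0,0]],
  [-1,[-0.093,-0.095,0],[0,0,0]],
  [-1,[-0.093,-0.095,0],[0,0,0]],
  [-1,[-0.093,-0.095,0],[0,0,0]],
  [-1,[-0.093,-0.095,0],[0,0,0]],
  [-1,[-0.093,-0.095,0],[0,0,0]],
])

```text
time: 18.18
tool_pos: [0.5372, 0.0965, 0.3441]
tool_rot: [3.141, 0.001, -0.001]
contact_force: [0.5, -0.4, -0.2]
opening: 0.0065
```

```bash
python3 - <<'E'
from h import *
from cell import eyes,status
print(status.observe()["tool_pos"])
im=[]
for n,(x0,y0,x1,y1) in (("top",(250,150,370,280)),("scene",(195,110,315,240))):
    d=eyes.read_camera(n); im.append(cv2.resize(d["img"][y0:y1,x0:x1,::-1],None,fx=3.3,fy=3.3,interpolation=cv2.INTER_CUBIC))
    if n=="scene":
        a=d["img"].astype(int); red=(a[...,0]>140)&(a[...,1]<60)&(a[...,2]<60); red[:, :255]=0; red[:140]=0; red[185:]=0; red[:,300:]=0
        v,u=np.nonzero(red); print(u.mean(),v.mean(),len(u))
cv2.imwrite("pics/a5.png",np.hstack(im))
E
```

```text
[0.53717628 0.09650474 0.34405451]
273.13513513513516 166.32432432432432 37
```

View pics/a5.png

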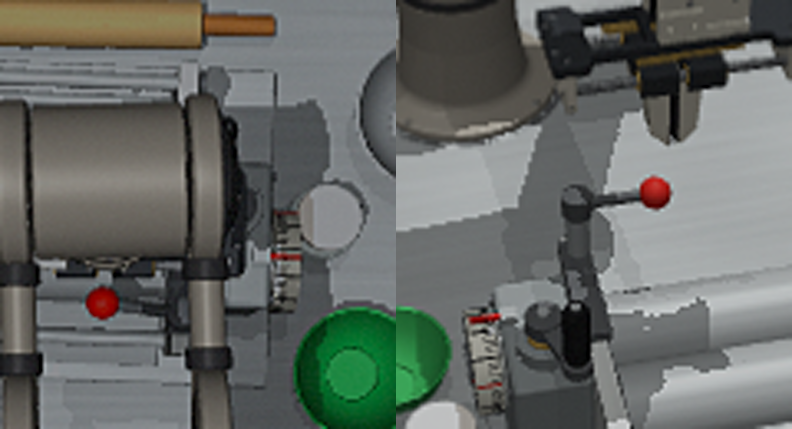

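The ball is still in its slack position (scene crop (655,192)) and the crank stayed where I left it. Next I'll go down on the far side of the ball.

jog_arm([
  [-1,[0,0,0.03],[0,0,0]],
  [-1,[0,0,0.06],[0,0,0]],
  [-1,[0,0,0.09],[0,0,0]],
  [-1,[0,0,0.113],[0,0,0]],
  [-1,[0,0,0.113],[0,0,0]],
])

```text
time: 18.7
tool_pos: [0.5343, 0.0964, 0.2264]
tool_rot: [3.141, 0.01, -0.001]
contact_force: [-0.3, -0.5, -0.3]
opening: 0.0003
```

jog_arm([
  [-1,[-0.008,0,0],[0,0,0]],
  [-1,[-0.016,0,0],[0,0,0]],
  [-1,[-0.024,0,0],[0,0,0]],
  [-1,[-0.032,0.001,0],[0,0,0]],
  [-1,[-0.04,0.002,0],[0,0,0]],
])

```text
time: 19.12
tool_pos: [0.4974, 0.096, 0.2338]
tool_rot: [-3.14, -0.006, -0.0]
contact_force: [3.9, 2.9, -0.0]
opening: 0.0004
```

jog_arm([
  [-1,[-0.007,0.001,0],[0,0,0]],
  [-1,[-0.014,0.003,0],[0,0,0]],
  [-1,[-0.021,0.005,0],[0,0,0]],
  [-1,[-0.026,0.006,0],[0,0,0]],
])

```text
time: 19.45
tool_pos: [0.4707, 0.0885, 0.2328]
tool_rot: [3.14, -0.003, -0.0]
contact_force: [6.5, -2.3, 2.2]
opening: 0.0004
```

jog_arm([
  [-1,[-0.004,0.001,0],[0,0,0]],
  [-1,[-0.007,0.002,0],[0,0,0]],
])

```text
time: 19.62
tool_pos: [0.466, 0.0868, 0.233]
tool_rot: [3.141, -0.008, -0.001]
contact_force: [19.3, 3.6, -4.6]
opening: 0.0003
```

```bash
python3 - <<'E'
from h import *
from cell import eyes,status
s=status.observe();print(s["tool_pos"],s["contact_force"])
im=[]
for n,(x0,y0,x1,y1) in (("top",(250,150,370,280)),("scene",(195,110,315,240))):
    d=eyes.read_camera(n); im.append(cv2.resize(d["img"][y0:y1,x0:x1,::-1],None,fx=3.3,fy=3.3,interpolation=cv2.INTER_CUBIC))
cv2.imwrite("pics/a6.png",np.hstack(im))
E
```

```text
[0.46600624 0.08684792 0.23295988] [19.27131327  3.61765651 -4.63428285]
```

View pics/a6.png

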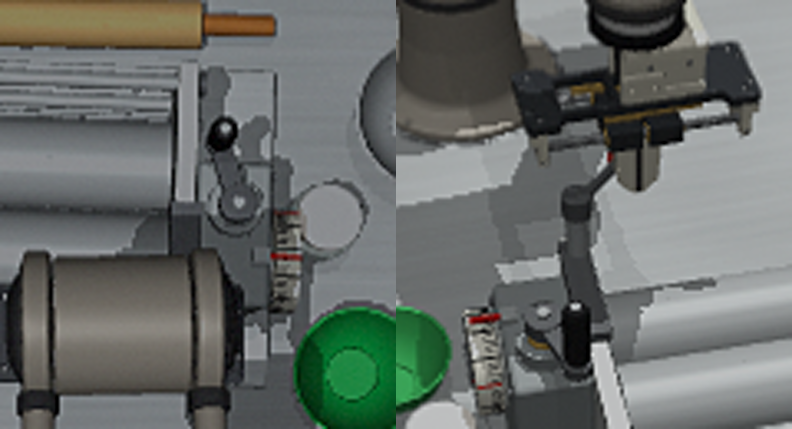

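The force jumped from 6.5 to 19 N at x = 0.466 m, where the stop was expected. I'll back off, lift and check.

jog_arm([
  [-1,[0.008,0,0],[0,0,0]],
  [-1,[0.03,0,0],[0,0,0]],
  [-1,[0.03,0,-0.04],[0,0,0]],
  [-1,[0.03,0,-0.08],[0,0,0]],
  [-1,[0.03,0,-0.12],[0,0,0]],
  [-1,[0.0,0.03,-0.12],[0,0,0]],
  [-1,[-0.02,0.06,-0.12],[0,0,0]],
  [-1,[-0.02,0.1,-0.12],[0,0,0]],
  [-1,[-0.02,0.14,-0.12],[0,0,0]],
  [-1,[-0.02,0.18,-0.12],[0,0,0]],
  [-1,[-0.02,0.22,-0.12],[0,0,0]],
  [-1,[-0.02,0.26,-0.12],[0,0,0]],
])

```text
time: 20.72
tool_pos: [0.4419, -0.1743, 0.3514]
tool_rot: [-3.141, 0.003, -0.0]
contact_force: [1.5, 0.6, 0.1]
opening: 0.0006
```

jog_arm([
  [-1,[-0.02,0.035,0],[0,0,0]],
  [-1,[-0.04,0.07,0],[0,0,0]],
  [-1,[-0.06,0.105,0],[0,0,0]],
  [-1,[-0.06,0.105,0],[0,0,0]],
])

```text
time: 21.05
tool_pos: [0.3792, -0.2826, 0.3507]
tool_rot: [3.141, 0.005, -0.008]
contact_force: [-0.1, -0.1, 0.4]
opening: 0.0005
```

```bash
cat > fin.py <<'E'
from h import *
from cell import eyes,status
import sys
s=status.observe();print(s["time"],s["tool_pos"],s["contact_force"])
im=[]
D={}
for n,(x0,y0,x1,y1) in (("top",(250,150,370,280)),("scene",(195,110,315,240))):
    d=eyes.read_camera(n); D[n]=d; im.append(cv2.resize(d["img"][y0:y1,x0:x1,::-1],None,fx=3.3,fy=3.3,interpolation=cv2.INTER_CUBIC))
    np.savez(f"{n}_f.npz",**d)
    a=d["img"].astype(int); red=((a[...,0]>130)&(a[...,1]<60)&(a[...,2]<60)).astype(np.uint8)
    nn,l,st,c=cv2.connectedComponentsWithStats(red)
    for i in range(1,nn):
        if st[i,4]>15: print(n,c[i],st[i,4],atz(d,*c[i],.247))
cv2.imwrite(sys.argv[1],np.hstack(im)); cv2.imwrite(sys.argv[1].replace(".png","_w.png"),D["top"]["img"][:,:,::-1])
E
python3 fin.py pics/a7.png
```

```text
21.05 [ 0.37923448 -0.28261526  0.35071436] [-0.08731453 -0.07234738  0.38856626]
top [501.93074792 160.8365651 ] 361 [ 0.71729765 -0.5138885   0.247     ]
top [286. 261.] 45 [0.43982059 0.08217577 0.247     ]
scene [531.30538922  41.62754491] 835 [-0.02390119  1.33188474  0.247     ]
scene [192.92  40.2 ] 25 [-0.27461119 -0.02203445  0.247     ]
scene [263.4  155.55] 40 [0.43797262 0.08380394 0.247     ]
scene [ 29.8976834  329.66023166] 518 [ 0.85841584 -0.52399094  0.247     ]
```

View pics/a7.png

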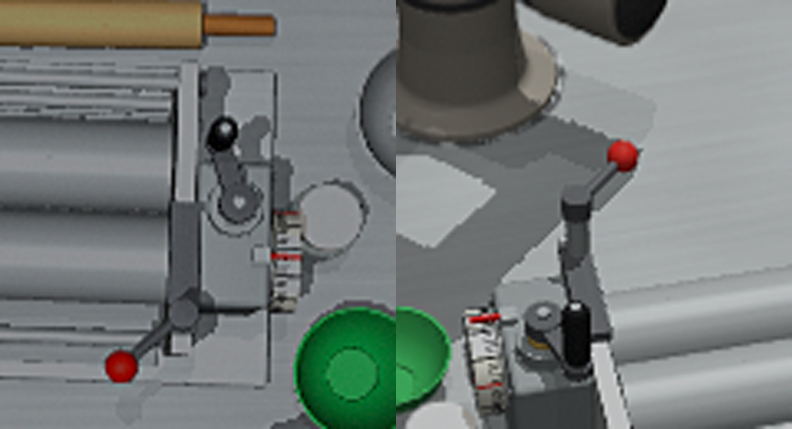

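```bash
python3 - <<'E'
from h import *
T=dict(np.load("top_f.npz"))
hx,hy=proj(T,[.5777,-.0152,.218]); print("hub",(hx+.75-250)*3.3,(hy+.26-150)*3.3)
for n in (8,12,16,20,24,28):
  t=np.radians(n); u,v=proj(T,[.5777+.055*np.cos(t),-.0152+.055*np.sin(t),.272]); print(n,round((u+.75-250)*3.3,1),round((v+.26-150)*3.3,1))
a=dict(np.load("top0.npz"))["img"].astype(int); b=T["img"].astype(int)
df=np.abs(a-b).sum(2); cv2.imwrite("pics/cmp.png",np.vstack([a[:300,100:460,::-1],b[:300,100:460,::-1]]).astype(np.uint8))
E
```

```text
hub 239.7738928047698 200.5210946902238
8 236.2 124.5
12 231.5 125.3
16 226.8 126.4
20 222.2 127.8
24 217.8 129.5
28 213.4 131.6
```

View pics/cmp.png

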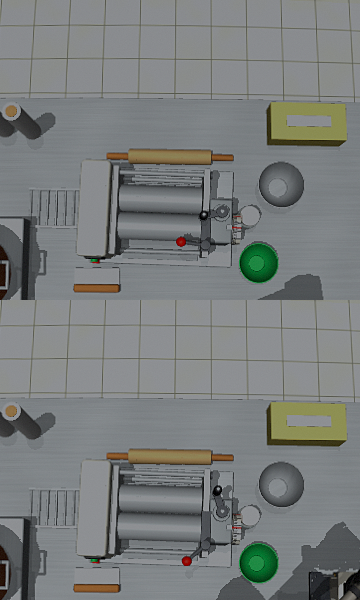

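The crank stands at about 20° (grip top at (222,130) in the crop), the ball is at its stop, and nothing around the machine has moved. I'm handing it in.

```bash
python3 -c "
from cell import job
print(job.hand_in())"
```

```text
the job is handed in; nothing more can be done
None
```

The rollers are set four turns back from touch and the clamp lever is at its stop. I handed the job in at about 21 s of the 72 s allowed, with the arm clear of everything.

- **Touch:** I wound the crank clockwise about 1¼ turns. The force at the grip rose from about 2.5 N running free to a peak of about 9.6 N, below the 15 N limit, so the rollers met without being forced.
- **Gap:** I wound the crank back four turns from the touch and let go. In the last picture it stands at about 20°, and the dial's red tick had moved in the opening direction; I judged that by eye and did not measure it against the 30° it should turn.
- **Lever:** I pushed the ball round until the force jumped from 6.5 to 19 N. The top camera then put the ball at (0.440, 0.082), against (0.441, 0.082) worked out for the stop.
- **Surroundings:** before and after pictures from above show the things around the machine in the same places.

**Disagreement:** the touch angle differed with how I read it. Winding forward gave about 15–18°; the unloading and slow repeat readings gave about 23–30°, depending on how much friction I allowed for. I used 19.5°, so the setting could be off by a few degrees up to about 10° of crank, which is 0.014 mm of gap.

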